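# Load a brass bar in the collet block and leave the nut a quarter turn off solid

### The job

Pull the brass bar out of the wooden rack and stand it in the collet block that is clamped in the vise, all the way down on its stop. Then screw the collet nut on clockwise until it bottoms out, back it off a quarter turn so that the bar can still slide, and finish with the gripper holding the nut right there: do not let go of it. Leave the other bars and the things on the bench where they are.

Things in the scene. Friction and masses are not known exactly. Their poses are not given: they have to be found in the camera images.
- bar_brass: The bar to load: round brass bar, golden yellow, 12 mm diameter, 105 mm long, plain, about 0.1 kg, with slightly chamfered foot. It stands upright, loose, in one of the four holes of the wooden rack (which hole varies) and shows 70 mm above the rack's top, its lower end 10 mm above the bench. Origin: centre of its lower end; z along the bar, up.
- bar_steel: Bystander: bare grey steel bar, 12 x 105 mm, upright in the rack. Origin: centre of its lower end.
- bar_white: Bystander: white plastic bar, 12 x 105 mm, upright in the rack. Origin: centre of its lower end.
- bar_black: Bystander: black plastic bar, 12 x 105 mm, upright in the rack. Origin: centre of its lower end.
- rack: Dark brown wooden rack, fixed, 50 x 200 x 45 mm (x, y, z). Four holes of 13.6 mm in a row along its y at -72, -24, 24 and 72 mm from its middle, 35 mm deep. Origin: centre of its underside, z up.
- vise: Grey steel vise, fixed, 200 mm long along its x; jaws 66 mm high and 76 mm wide hold a 45 mm square steel collet block upright, its top face 105 mm above the bench. Origin: on the bench, under the collet's upright axis. x points across the jaws to the fixed jaw, its end 78 mm away; the screw and T handle reach 165 mm the other way. z up.
- collet_mouth (a point): Centre of the mouth of the steel collet, on the collet's upright axis, 125 mm above the bench, 20 mm above the collet block's top face. The bar goes in here from above: 17 mm funnel, then a 13.6 mm bore, 50 mm deep to its stop, so a seated bar stands 55 mm above this point. Axes as the vise's.
- collet_stop (a point): The stop at the bottom of the collet's bore, on its axis, 50 mm below the mouth: the seated bar's lower end (its origin) lies here. Axes as the vise's.
- nut_grip (a point): Middle of the collet nut, on its axis: round dark steel nut, knurled band, six slots, 42 mm diameter, 22 mm high, round the collet's nose; its 24 mm hole leaves the mouth open. The nut's top is 11 mm above this point; bottomed, this point is 14 mm above the block's top face, 119 mm above the bench. Grip any diameter from above, fingers either side of the bar. x axis towards the white top mark.
- nut (a joint): Turn of the collet nut on its thread in rad: 0 bottomed out (hard stop; the white mark on the nut's top then points along the vise's x axis), growing anticlockwise seen from above as it is unscrewed. It starts partly on, 2.0 to 3.4 rad from the stop. Right-hand thread, 1.5 mm rise a turn; it turns with about 0.06 Nm and stays where it is left.
- railcar: Bystander: red model railcar, 150 x 31 x 42 mm, on the green mat at the back. Origin: centre of its underside.
- pliers: Bystander: red handled pliers lying on the bench, 155 mm long, 13 mm high. Origin: at the pivot, on the bench.
- screwdriver: Bystander: yellow handled screwdriver lying on the bench, 190 mm long. Origin: its middle, on the bench.
- oil: Bystander: small oil bottle with red cap, 42 mm diameter, 110 mm tall. Origin: centre of its underside.
- collet: Bystander: spare steel collet standing on the bench, 26 mm diameter, 34 mm tall. Origin: centre of its underside.

How it is judged:
By the outcome, as a careful person would: the job done as asked, in the order asked, and still so for the second after the job is handed in, while the arm keeps its last pose, push and grip.
It also fails if it takes over 67 s, if anything falls off the work surface, if the arm or the gripper's body presses on something with over 40 N, if the wrist force passes 120 N, or if a joint passes its speed limit or range.

### The arm

A 6-joint arm with a two-finger parallel gripper is mounted at the origin on the work surface. World frame = base frame: x ahead of the robot, y to its left, z up, the work surface at z = 0. Lengths are in m, angles in rad, forces in N, time in s.
With the tool pointing down it reaches from about 0.325 to 0.775 m from the base axis. Payload 9.3 kg.
Tool frame: the origin (TCP) lies between the finger pads, 19 mm behind the fingertips; this is the grasp point; z points along the fingers, y is the line along which they close (so a half turn about z gives the same grasp; the last joint's range is limited). The gripper opens to 85 mm and grips with 20 to 120 N. Pads are 22 mm wide; open, the fingers measure 114 mm over their backs; the gripper's body (76 mm by 85 mm) begins 54 mm behind the grasp point. The pads swing forward as they close: fully open they stand 13 mm farther back than shut.
Start: joints at [1.088, 0.259, 0.021, 1.334, 0, 1.418], TCP at [0.178, 0.52, 0.25] pointing down, gripper open.
Joint ranges: [-3.04, 3.04], [-0.91, 1.82], [-1.04, 1.36], [-1.92, 1.95], [-1.52, 1.45], [-3.14, 3.14]. Speed limits (rad/s): [2.22, 2.22, 2.79, 3.14, 3.14, 3.14].

### API

Orientations are given as a 3x3 rotation matrix whose columns are the frame's x, y, z axes.
In Python, from plant import ctrl gives the robot as it stands.
- The arm moves only by the shell command python3 -m crank 'ROWS' [FORCE]. ROWS is JSON, a list of rows, each a list of 7 numbers: the shift along the tool's x, y, z each as a share of 0.2 m, from -1 to 1, then the turn, a rotation vector about the tool's x, y, z each as a share of 360 degrees, from -1 to 1, then the opening, from -1 (shut) to 1 (fully open). In form: [[x, y, z, ax, ay, az, jaw], ...]. A call has 1 to 12 rows; each row is the pose to reach, as a shift and turn from the pose commanded when the call began, along the tool's axes at that moment, turning the shorter way round; what a row does not reach only later rows make up. A row lasts 1/12 s, in which the tool goes at most 41.7 mm and 7.16 degrees, less where a joint would pass 70% of its speed; a pose out of reach is approached as far as the arm can. A call with a number of a shift or a turn outside -1 to 1 is refused whole. A call with a gripper value outside its range is refused whole. The fingers move at their own pace and stop on an object; FORCE is the grip in N (left out, the last holds). Time passes only in rows, so rows that repeat a pose let the fingers close. It gives the time, the measured TCP pose, the force, the opening and the grip force at its end, in the units of the state.
- ctrl.sense(): the state, without advancing time (a new reading comes with each control period).
- ctrl.capture(name): name is "side" or "top" or "wrist"; returns the picture (384x512x3 uint8, blue, green, red); there is no depth.
- ctrl.get_calibration(name): a dict with "vertical_fov" (degrees; the focal length in pixels is half the picture's height over the tangent of half this angle, whatever the lens; pixels are square), "cx", "cy" (the principal point, pixels), "R" (3x3) and "t" (3): a world point X has camera coordinates R X + t. Camera axes: x right, y down, z forward; pixel columns grow to the right and rows downward; lengths in m; the calibration is good to about 2 mm. A picture is of the moment at which its call begins: read the wrist's pose just before it. get_calibration takes no time and is no camera call; for the wrist camera it gives the pose at the moment of the call.
- ctrl.hand_in(): hands the job in; it is judged then, once.
Trained networks look in the newest picture that a camera, given by its name, has taken for a name from the list of things; names that differ only in an ending like _2 or _b are one class to them, and where a whole thing is asked for, a point or a joint stands for the part that bears it (a point fixed in the world has none). Each returns a list of dicts, best first, with "p" (0 to 1); they miss things now and then, are a little off and sometimes report something else, mostly with a low value. They report only what shows in the picture. A call takes as long as a camera call.
- ctrl.recognise(camera, label): "position" ([x, y, z] in m, in world coordinates, good to about 4 mm: the middle of the surface that is visible of it).
- ctrl.cut_out(camera, label): "mask" (384x512 bool, what is visible of it).
The state is a dict: "time_s": time; "q": joint angles; "dq": joint speeds; "joint_efforts": joint torques, N m; "position": TCP position; "tcp_rot": TCP orientation; "wrist_force": force on the tool from outside, world axes, zero at the start; "ft_torque": the same for the moment, N m; "width": finger opening in m; "finger_force": force on a finger pad.
Only numpy, scipy, OpenCV 4.12 (cv2) and the standard library are available. Lean on these libraries where they do the work, as an engineer would, in place of code of your own. Each camera call takes 0.05 s, during which the arm holds its last target. There are 200 camera calls.

## Working session

There is one attempt and no reset: what is moved stays moved. The work goes in short steps, Python scripts to look and compute and a shell command to move; the robot and the scene stay as the last step left them, time stands still between calls to the robot, and variables do not carry over. Pictures are saved under pics/ and viewed, at most 13 in all, crops included, and the job is handed in when it is done.

```bash
ls; mkdir -p pics
cat > h.py <<'E'
import numpy as np, cv2
from plant import ctrl
def K(c):
    f=192/np.tan(np.radians(c["vertical_fov"])/2); return f
def ray(c,u,v):
    R=np.array(c["R"]);t=np.array(c["t"]);f=K(c)
    d=R.T@np.array([(u-c["cx"])/f,(v-c["cy"])/f,1]); return -R.T@t,d/np.linalg.norm(d)
def atz(c,u,v,z):
    o,d=ray(c,u,v); return o+d*(z-o[2])/d[2]
def tri(rs):
    A=0;b=0
    for o,d in rs:
        P=np.eye(3)-np.outer(d,d);A=A+P;b=b+P@o
    X=np.linalg.solve(A,b)
    return X,[np.linalg.norm((np.eye(3)-np.outer(d,d))@(X-o)) for o,d in rs]
def proj(c,X):
    p=np.array(c["R"])@X+np.array(c["t"]);f=K(c);return p[0]/p[2]*f+c["cx"],p[1]/p[2]*f+c["cy"]
E
python3 - <<'E'
from h import *
ims=[]
for n in("side","top"):
    im=ctrl.capture(n);cv2.imwrite(f"pics/{n}0.png",im);c=ctrl.get_calibration(n)
    print(n,K(c),c["cx"],c["cy"],np.round(-np.array(c["R"]).T@c["t"],3),np.round(c["R"],2).tolist())
    for l in("bar_brass","rack","vise","nut","collet_mouth","bar_steel","bar_white","bar_black","oil"):
        r=ctrl.recognise(n,l); print(n,l,[(np.round(x["position"],3).tolist(),round(x["p"],2)) for x in r[:2]])
s=ctrl.sense();print(s["time_s"],s["position"],np.round(s["tcp_rot"],2).tolist())
E
```

```text
pics
side 401.232610597317 263.74749943873513 194.05305734533172 [ 0.336 -0.839  1.068] [[0.97, -0.26, 0.0], [-0.19, -0.72, -0.66], [0.17, 0.64, -0.75]]
side bar_brass []
side rack [([0.475, -0.271, 0.045], 0.66)]
side vise [([0.511, 0.145, 0.048], 0.88)]
side nut [([0.538, 0.154, 0.13], 0.66), ([0.472, -0.269, 0.047], 0.28)]
side collet_mouth [([0.51, 0.146, 0.048], 0.62)]
side bar_steel [([0.469, -0.312, 0.09], 0.38)]
side bar_white [([0.489, -0.173, 0.094], 0.38)]
side bar_black [([0.482, -0.222, 0.092], 0.53)]
side oil [([0.641, 0.395, 0.058], 0.66), ([0.513, 0.143, 0.047], 0.52)]
top 366.0697655235944 249.9271636821779 196.18739367337807 [ 0.307 -0.025  1.608] [[-0.02, -1.0, -0.02], [-0.99, 0.02, -0.16], [0.16, 0.01, -0.99]]
top bar_brass []
top rack [([0.482, -0.235, 0.047], 0.77)]
top vise [([0.499, 0.16, 0.048], 0.61)]
top nut []
top collet_mouth [([0.507, 0.158, 0.05], 0.78)]
top bar_steel []
top bar_white []
top bar_black []
top oil [([0.636, 0.402, 0.072], 0.56)]
1.0 [0.17812527 0.5203371  0.24996052] [[-0.95, 0.32, -0.0], [0.32, 0.95, -0.0], [0.0, -0.0, -1.0]]
```

View pics/side0.png

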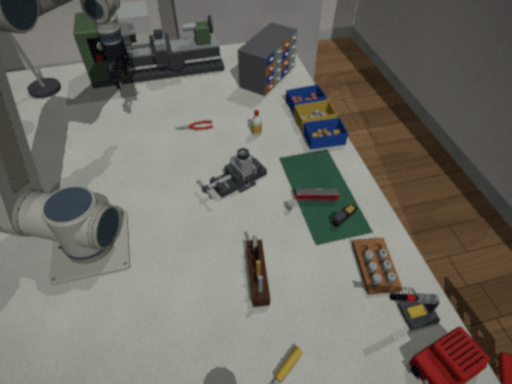

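View pics/top0.png

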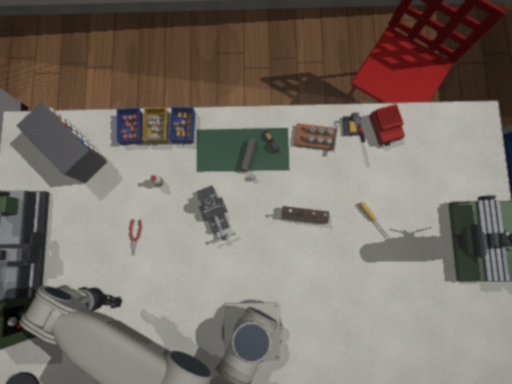

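```bash
python3 - <<'E'
from h import *
a=cv2.imread("pics/side0.png");b=cv2.imread("pics/top0.png")
z=lambda i,u,v:cv2.resize(i[v-40:v+40,u-50:u+50],None,fx=4,fy=3.75,interpolation=cv2.INTER_CUBIC)
cv2.imwrite("pics/z1.png",np.vstack([np.hstack([z(a,257,268),z(a,235,175)]),np.hstack([z(b,305,214),z(b,215,210)])]))
c=ctrl.get_calibration("wrist");R=np.array(c["R"]);s=ctrl.sense();T=np.array(s["tcp_rot"])
print(K(c),c["cx"],c["cy"],"cam in tool",T.T@(-R.T@c["t"]-s["position"]),"axes",np.round(R@T,2).tolist())
E
python3 -m crank '[[-0.2,-0.1,-0.2,0,0,0,1],[-0.4,-0.25,-0.4,0,0,0,1],[-0.6,-0.4,-0.6,0,0,0,1],[-0.8,-0.55,-0.6,0,0,0,1],[-1,-0.65,-0.6,0,0,0,1],[-1,-0.65,-0.6,0,0,0,1]]'
```

```text
275.4205745583298 259.8721404561403 188.3877558694137 cam in tool [ 0.07530419 -0.00013933 -0.12265097] axes [[0.0, 1.0, 0.0], [-0.96, 0.0, -0.29], [-0.29, -0.0, 0.96]]
time_s: 1.5
position: [0.3111, 0.3494, 0.3658]
tcp_rot: [[-0.946, 0.323, 0.001], [0.323, 0.946, 0.001], [-0.001, 0.001, -1.0]]
wrist_force: [0.5, 0.9, -0.3]
width: 0.0852
finger_force: 0.0
```

View pics/z1.png

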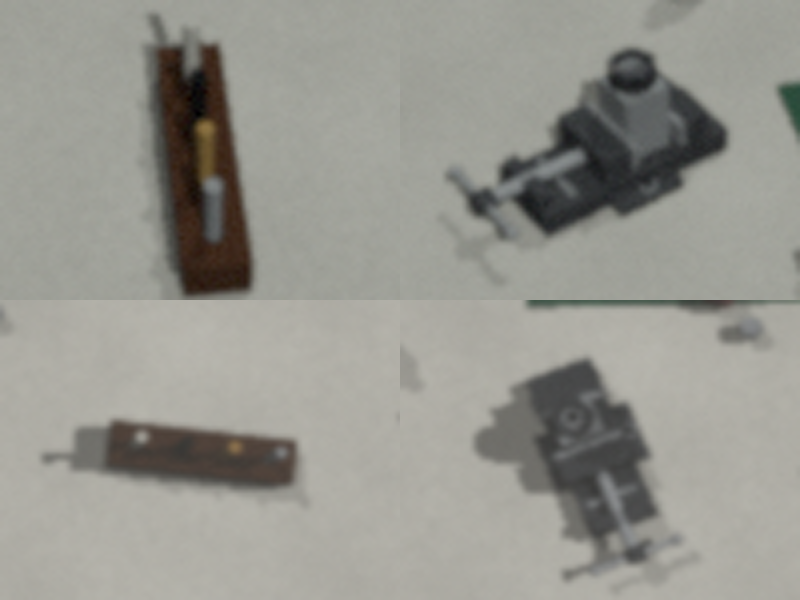

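```bash
python3 -m crank '[[-0.2,-0.14,0,0,0,0,1],[-0.4,-0.28,0,0,0,0,1],[-0.6,-0.42,0,0,0,0,1],[-0.8,-0.58,0,0,0,0,1],[-0.98,-0.72,0,0,0,0,1],[-0.98,-0.72,0,0,0,0,1],[-0.98,-0.72,0,0,0,0,1]]'
cat >> h.py <<'E'
import pickle
def shot(tag,labels,cam="wrist"):
    c=ctrl.get_calibration(cam);im=ctrl.capture(cam);cv2.imwrite(f"pics/{tag}.png",im);pickle.dump(c,open(f"pics/{tag}.pkl","wb"))
    for l in labels:
        r=ctrl.recognise(cam,l);m=ctrl.cut_out(cam,l);o=[]
        for x in m[:2]:
            v,u=np.nonzero(x["mask"]);o.append((round(u.mean(),1),round(v.mean(),1),u.min(),u.max(),v.min(),v.max(),len(u),round(x["p"],2)))
        print(tag,l,[(np.round(x["position"],3).tolist(),round(x["p"],2)) for x in r[:2]],[tuple(map(float,q)) for q in o])
E
python3 - <<'E'
from h import *
shot("w1",["nut","bar_brass","rack"])
E
```

```text
time_s: 2.08
position: [0.4523, 0.1466, 0.3639]
tcp_rot: [[-0.944, 0.329, -0.0], [0.329, 0.944, -0.001], [-0.0, -0.001, -1.0]]
wrist_force: [0.0, 0.3, -1.1]
width: 0.0855
finger_force: 0.0
w1 nut [([0.531, 0.171, 0.13], 0.65)] [(296.7, 211.4, 281.0, 312.0, 196.0, 227.0, 668.0, 0.66)]
w1 bar_brass [([0.478, -0.254, 0.088], 0.74)] [(31.6, 253.4, 13.0, 52.0, 240.0, 266.0, 305.0, 0.68)]
w1 rack [([0.473, -0.212, 0.048], 0.9)] [(73.8, 230.9, 5.0, 130.0, 208.0, 257.0, 2955.0, 0.64)]
```

```bash
python3 -m crank '[[0.1,-0.18,0,0,0,0,1],[0.15,-0.36,0,0,0,0,1],[0.22,-0.54,0,0,0,0,1],[0.28,-0.72,0,0,0,0,1],[0.32,-0.9,0,0,0,0,1],[0.32,-0.95,0,0,0,0,1],[0.32,-0.95,0,0,0,0,1]]'
python3 - <<'E'
from h import *
shot("w2",["nut","bar_brass","rack"])
E
```

```text
time_s: 3.02
position: [0.3261, -0.0088, 0.3652]
tcp_rot: [[-0.946, 0.326, 0.002], [0.326, 0.946, -0.001], [-0.002, -0.0, -1.0]]
wrist_force: [0.9, 0.2, -0.5]
width: 0.0851
finger_force: 0.0
w2 nut [([0.53, 0.172, 0.128], 0.76)] [(417.9, 252.9, 401.0, 435.0, 238.0, 269.0, 707.0, 0.66)]
w2 bar_brass [] [(193.3, 259.8, 117.0, 227.0, 240.0, 281.0, 1590.0, 0.21)]
w2 rack [([0.473, -0.182, 0.048], 0.76)] [(193.2, 259.9, 116.0, 228.0, 240.0, 280.0, 1649.0, 0.64)]
```

```bash
python3 -m crank '[[0.1,-0.18,0,0,0,0,1],[0.15,-0.36,0,0,0,0,1],[0.2,-0.54,0,0,0,0,1],[0.25,-0.72,0,0,0,0,1],[0.25,-0.8,0,0,0,0,1],[0.25,-0.8,0,0,0,0,1]]'
python3 - <<'E'
from h import *
shot("w3",["bar_brass","rack","bar_steel","bar_black","bar_white"])
p=[cv2.imread(f"pics/w{i}.png") for i in(1,2,3)]
cv2.imwrite("pics/m1.png",np.hstack([p[0][:,100:480],p[2][:,80:500]]))
E
```

```text
time_s: 3.87
position: [0.2272, -0.1458, 0.3644]
tcp_rot: [[-0.945, 0.327, -0.001], [0.327, 0.945, -0.0], [0.001, -0.001, -1.0]]
wrist_force: [0.9, 0.4, -1.1]
width: 0.0858
finger_force: 0.0
w3 bar_brass [([0.476, -0.257, 0.079], 0.6)] [(244.7, 307.4, 241.0, 248.0, 294.0, 321.0, 176.0, 0.72)]
w3 rack [([0.489, 0.148, 0.052], 0.51)] [(257.8, 287.0, 204.0, 311.0, 262.0, 313.0, 3419.0, 0.89)]
w3 bar_steel [] [(219.2, 310.0, 215.0, 223.0, 299.0, 320.0, 134.0, 0.43)]
w3 bar_black [([0.483, -0.216, 0.089], 0.8), ([0.529, 0.156, 0.119], 0.63)] [(271.3, 307.2, 268.0, 275.0, 291.0, 323.0, 190.0, 0.73)]
w3 bar_white [([0.488, -0.166, 0.088], 0.47)] [(298.3, 303.2, 293.0, 304.0, 286.0, 318.0, 213.0, 0.5), (244.7, 308.1, 241.0, 248.0, 295.0, 321.0, 155.0, 0.25)]
```

View pics/m1.png

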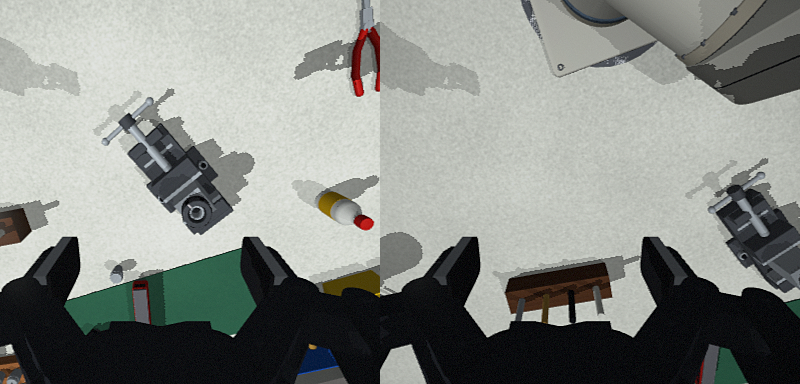

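```bash
python3 -m crank '[[-1,-0.1,0.2,0,0,0.219,1],[-1,-0.1,0.2,0,0,0.219,1],[-1,-0.1,0.2,0,0,0.219,1],[-1,-0.1,0.2,0,0,0.219,1],[-1,-0.1,0.2,0,0,0.219,1],[-1,-0.1,0.2,0,0,0.219,1],[-1,-0.1,0.2,0,0,0.219,1],[-1,-0.1,0.2,0,0,0.219,1],[-1,-0.1,0.2,0,0,0.219,1],[-1,-0.1,0.2,0,0,0.219,1],[-1,-0.1,0.2,0,0,0.219,1],[-1,-0.1,0.2,0,0,0.219,1]]'
python3 - <<'E'
from h import *
shot("w4",["bar_brass","rack","bar_steel","bar_black"])
c1,c2,c4=[pickle.load(open(f"pics/w{i}.pkl","rb")) for i in(1,2,4)]
print("nut",tri([ray(c1,296.7,211.4),ray(c2,417.9,252.9)]))
s=ctrl.sense();print(np.round(s["q"],2))
E
```

```text
time_s: 5.42
position: [0.4112, -0.2266, 0.3245]
tcp_rot: [[0.14, 0.99, -0.0], [0.99, -0.14, 0.0], [0.0, -0.0, -1.0]]
wrist_force: [-0.0, -0.5, 0.6]
width: 0.0857
finger_force: 0.0
w4 bar_brass [([0.478, -0.257, 0.098], 0.46), ([0.489, -0.166, 0.111], 0.45)] [(312.7, 180.0, 304.0, 321.0, 170.0, 190.0, 178.0, 0.55)]
w4 rack [([0.478, -0.226, 0.043], 0.84)] [(306.6, 149.6, 288.0, 331.0, 86.0, 221.0, 4162.0, 0.63)]
w4 bar_steel [] [(311.0, 212.8, 303.0, 319.0, 201.0, 225.0, 208.0, 0.57)]
w4 bar_black [([0.486, -0.213, 0.104], 0.75)] [(315.6, 145.3, 307.0, 324.0, 137.0, 153.0, 183.0, 0.51)]
nut (array([0.53818225, 0.17254773, 0.11519073]), [np.float64(7.74834357726865e-05), np.float64(7.748343577267918e-05)])
[-0.68  0.11  0.02  1.48 -0.    1.02]
```

```bash
python3 -m crank '[[-0.1,0.35,0.37,0,0,0,1],[-0.1,0.35,0.37,0,0,0,1],[-0.1,0.35,0.37,0,0,0,1],[-0.1,0.35,0.37,0,0,0,1],[-0.1,0.35,0.37,0,0,0,1]]'
python3 - <<'E'
from h import *
shot("w5",["bar_brass","rack"])
im=cv2.imread("pics/w5.png");cv2.imwrite("pics/w5z.png",cv2.resize(im[60:360,110:410],None,fx=2,fy=2))
E
```

```text
time_s: 6.28
position: [0.4775, -0.256, 0.2495]
tcp_rot: [[0.134, 0.991, -0.002], [0.991, -0.134, 0.002], [0.001, -0.003, -1.0]]
wrist_force: [0.9, 0.3, 0.1]
width: 0.0859
finger_force: 0.0
w5 bar_brass [([0.48, -0.257, 0.102], 0.69)] [(263.5, 181.2, 257.0, 270.0, 167.0, 195.0, 321.0, 0.62)]
w5 rack [([0.488, -0.22, 0.049], 0.96)] [(263.1, 140.6, 241.0, 286.0, 62.0, 230.0, 6249.0, 0.96)]
```

View pics/w5z.png

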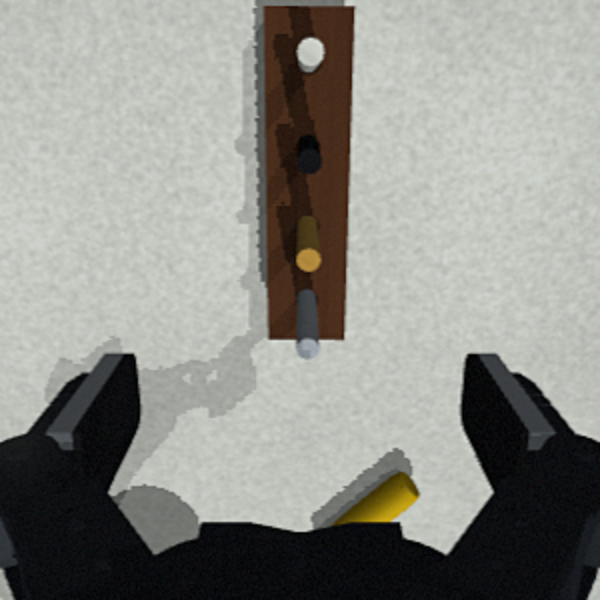

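Run:
```python
from h import *
c4,c5=[pickle.load(open(f"pics/w{i}.pkl","rb")) for i in(4,5)]
im=cv2.imread("pics/w4.png");g=im[160:200,290:335].astype(int)
br=(g[...,2]-g[...,0]>75)&(g[...,2]>140)
v,u=np.nonzero(br);print("w4 top",u.mean()+290,v.mean()+160,len(u))
im=cv2.imread("pics/w5.png");g5=im[160:215,240:290].astype(int)
b5=(g5[...,2]-g5[...,0]>75)&(g5[...,2]>140)
v5,u5=np.nonzero(b5);print("w5 top",u5.mean()+240,v5.mean()+160,len(u5))
a=(u.mean()+290,v.mean()+160);b=(u5.mean()+240,v5.mean()+160)
print(tri([ray(c4,*a),ray(c5,*b)]),atz(c4,*a,.115),atz(c5,*b,.115))
s=ctrl.sense();d=atz(c5,*b,.115)-s["position"];print(np.array(s["tcp_rot"]).T@d/0.2)
```

```text
w4 top 318.07936507936506 186.984126984127 63
w5 top 263.8921568627451 189.58823529411765 102
(array([ 0.47943311, -0.26183685,  0.1138245 ]), [np.float64(5.257327165931586e-05), np.float64(5.257327165927317e-05)]) [ 0.47922372 -0.26150727  0.115     ] [ 0.47947191 -0.26142059  0.115     ]
[-0.02441808  0.01292299  0.68538313]
```

```bash
python3 -m crank '[[-0.025,0.015,0.4,0,0,0,1],[-0.025,0.015,0.4,0,0,0,1],[-0.025,0.015,0.6,0,0,0,1],[-0.025,0.015,0.78,0,0,0,1],[-0.025,0.015,0.78,0,0,0,1],[-0.025,0.015,0.78,0,0,0,0]]' 40
python3 -m crank '[[0,0,0,0,0,0,-1],[0,0,0,0,0,0,-1],[0,0,0,0,0,0,-1],[0,0,0,0,0,0,-1],[0,0,0,0,0,0,-1],[0,0,0,0,0,0,-1],[0,0,0,0,0,0,-1],[0,0,0,0,0,0,-1]]' 40
```

```text
time_s: 7.03
position: [0.4793, -0.2611, 0.0948]
tcp_rot: [[0.135, 0.991, -0.002], [0.991, -0.135, 0.001], [0.001, -0.002, -1.0]]
wrist_force: [0.2, -0.3, 1.4]
width: 0.075
finger_force: 0.0
time_s: 7.7
position: [0.4803, -0.2618, 0.0957]
tcp_rot: [[0.135, 0.991, 0.001], [0.991, -0.135, -0.001], [-0.001, 0.002, -1.0]]
wrist_force: [-0.3, 0.8, 6.9]
width: 0.0109
finger_force: 38.9
```

```bash
python3 -m crank '[[0,0,-0.1,0,0,0,-1],[0,0,-0.25,0,0,0,-1],[0,0,-0.45,0,0,0,-1],[0,0,-0.65,0,0,0,-1],[0,0,-0.85,0,0,0,-1],[0,0,-0.85,0,0,0,-1],[0,0,-0.85,0,0,0,-1]]'
python3 - <<'E'
from h import *
shot("w6",["bar_brass"]);shot("s6",["bar_brass","bar_steel","nut"],"side")
s=ctrl.sense();T=np.array(s["tcp_rot"]);print(T.T@(np.array([.537,.1725,.30])-s["position"])/.2, s["q"][[0,5]] if hasattr(s["q"],"shape") else s["q"])
E
```

```text
time_s: 8.28
position: [0.4806, -0.2619, 0.267]
tcp_rot: [[0.135, 0.991, 0.004], [0.991, -0.135, -0.003], [-0.002, 0.004, -1.0]]
wrist_force: [0.8, -1.5, -2.0]
width: 0.0106
finger_force: 39.5
w6 bar_brass [([0.484, -0.254, 0.267], 0.97)] [(259.4, 247.4, 246.0, 272.0, 195.0, 291.0, 1979.0, 0.89)]
s6 bar_brass [([0.476, -0.268, 0.236], 0.4)] [(257.2, 237.7, 255.0, 259.0, 226.0, 249.0, 98.0, 0.48)]
s6 bar_steel [([0.464, 0.128, 0.046], 0.62), ([0.473, -0.315, 0.091], 0.57)] [(259.8, 283.6, 258.0, 261.0, 277.0, 290.0, 40.0, 0.61)]
s6 nut [([0.463, 0.126, 0.045], 0.16)] []
[ 2.18835641 -0.00892695 -0.17848271] [-0.65243842  1.05339705]
```

```bash
python3 -m crank '[[1,0,-0.15,0,0,0,-1],[1,0,-0.15,0,0,0,-1],[1,0,-0.15,0,0,0,-1],[1,0,-0.15,0,0,0,-1],[1,0,-0.15,0,0,0,-1],[1,0,-0.15,0,0,0,-1],[1,0,-0.15,0,0,0,-1],[1,0,-0.15,0,0,0,-1]]'
python3 -m crank '[[0.7,0,0,0,0,0,-1],[0.7,0,0,0,0,0,-1],[0.7,0,0,0,0,0,-1],[0.7,0,0,0,0,0,-1],[0.7,0,0,0,0,0,-1],[0.7,0,0,0,0,0,-1],[0.7,0,0,0,0,0,-1]]'
python3 - <<'E'
from h import *
shot("w7",["nut"])
E
python3 -m crank '[[0.3,0.1,0,0,0,0,-1],[0.3,0.1,0,0,0,0,-1],[0.3,0.1,0,0,0,0,-1],[0.3,0.1,0,0,0,0,-1],[0.3,0.1,0,0,0,0,-1]]'
python3 - <<'E'
from h import *
shot("w8",["nut"])
a,b=cv2.imread("pics/w7.png"),cv2.imread("pics/w8.png")
cv2.imwrite("pics/m2.png",cv2.resize(np.hstack([a[0:290,160:360],b[0:290,160:360]]),None,fx=2,fy=2))
E
```

```text
time_s: 9.45
position: [0.5068, -0.0633, 0.2944]
tcp_rot: [[0.134, 0.991, -0.0], [0.991, -0.134, -0.0], [-0.0, -0.0, -1.0]]
wrist_force: [-0.0, 0.4, -0.8]
width: 0.011
finger_force: 39.5
time_s: 10.03
position: [0.5258, 0.074, 0.2942]
tcp_rot: [[0.136, 0.991, -0.001], [0.991, -0.136, -0.0], [-0.001, -0.001, -1.0]]
wrist_force: [-0.7, -0.1, -0.6]
width: 0.0111
finger_force: 39.5
w7 nut [([0.538, 0.174, 0.131], 0.86)] [(257.7, 77.8, 237.0, 278.0, 55.0, 101.0, 1084.0, 0.92)]
time_s: 10.6
position: [0.5534, 0.1313, 0.2945]
tcp_rot: [[0.135, 0.991, -0.0], [0.991, -0.135, -0.0], [-0.0, -0.0, -1.0]]
wrist_force: [-0.0, -0.2, -1.2]
width: 0.0106
finger_force: 39.4
w8 nut [([0.539, 0.176, 0.131], 0.92)] [(238.9, 140.3, 219.0, 260.0, 119.0, 161.0, 1006.0, 0.7)]
```

View pics/m2.png

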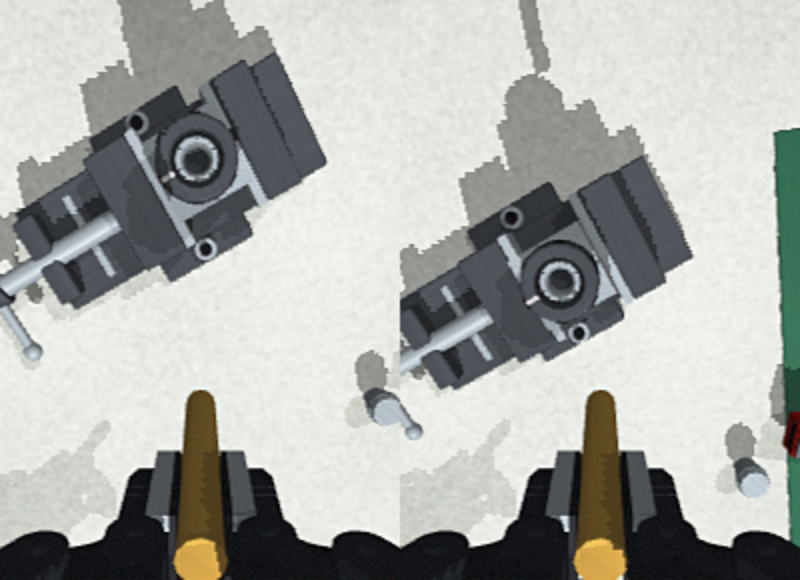

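Run:
```python
from h import *
pts=[];cs=[]
for t,(u,v) in(("w7",(258.5,79.5)),("w8",(240.5,140.5))):
    c=pickle.load(open(f"pics/{t}.pkl","rb"));cs.append(c)
    g=cv2.cvtColor(cv2.imread(f"pics/{t}.png"),cv2.COLOR_BGR2GRAY);x0,y0=int(u)-16,int(v)-16
    p=cv2.resize(g[y0:y0+33,x0:x0+33],None,fx=8,fy=8,interpolation=cv2.INTER_CUBIC)
    m=(p>110).astype(np.uint8)
    cn,_=cv2.findContours(m,cv2.RETR_CCOMP,cv2.CHAIN_APPROX_NONE)
    for k in cn:
        if len(k)>60 and len(k)<700:
            e=cv2.fitEllipse(k);ce=((e[0][0]+.5)/8-.5+x0,(e[0][1]+.5)/8-.5+y0);print(t,np.round(ce,1),np.round(np.array(e[1])/8,1),len(k),"world@.125",np.round(atz(c,*ce,.125),4))
    cv2.imwrite(f"pics/{t}p.png",p)
for a,b in(((257.7,77.8),(238.9,140.3)),((258.5,79.5),(240.5,140.5))): print(tri([ray(cs[0],*a),ray(cs[1],*b)]))
cv2.imwrite("pics/m3.png",np.hstack([cv2.imread("pics/w7p.png"),cv2.imread("pics/w8p.png")]))
```

```text
w7 [244.4  87.6] [3.4 7.1] 136 world@.125 [0.5217 0.1656 0.125 ]
w7 [257.8  78.8] [21.3 22. ] 570 world@.125 [0.5361 0.1719 0.125 ]
w7 [258.3  80.3] [14.2 15.1] 344 world@.125 [0.5364 0.1705 0.125 ]
w8 [226.3 149.5] [3.3 7.3] 125 world@.125 [0.5209 0.1644 0.125 ]
w8 [255.2 125. ] [1.8 4.6] 83 world@.125 [0.5549 0.1854 0.125 ]
w8 [224.9 124.8] [1.4 4.4] 72 world@.125 [0.5238 0.1899 0.125 ]
(array([0.53605741, 0.17255196, 0.12854399]), [np.float64(3.8911419325730925e-05), np.float64(3.8911419325656684e-05)])
(array([0.5368549 , 0.17139401, 0.12136357]), [np.float64(0.0001795564054205332), np.float64(0.0001795564054206515)])
```

View pics/m3.png

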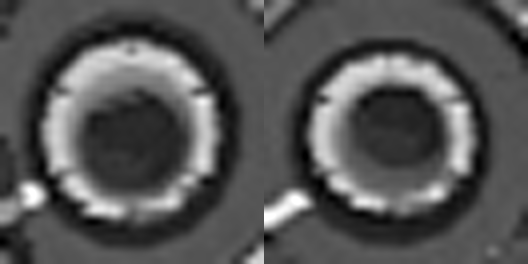

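```bash
python3 -m crank '[[0.19,-0.115,0,0,0,0,-1],[0.19,-0.115,0,0,0,0,-1],[0.19,-0.115,0.2,0,0,0,-1],[0.19,-0.115,0.35,0,0,0,-1],[0.19,-0.115,0.35,0,0,0,-1],[0.19,-0.115,0.35,0,0,0,-1]]'
python3 - <<'E'
from h import *
s=ctrl.sense();print(s["position"],s["q"])
im=ctrl.capture("wrist");cv2.imwrite("pics/w9.png",cv2.resize(im[120:320,160:360],None,fx=3,fy=3))
E
```

```text
time_s: 11.25
position: [0.5351, 0.1725, 0.2244]
tcp_rot: [[0.135, 0.991, -0.002], [0.991, -0.135, -0.0], [-0.001, -0.002, -1.0]]
wrist_force: [0.1, -0.0, 0.7]
width: 0.0107
finger_force: 39.4
[0.5351018  0.17249037 0.2244347 ] [ 1.62583126e-01  2.89264695e-01 -6.01600782e-04  1.28339666e+00
 -3.86880106e-07  1.86879564e+00]
```

View pics/w9.png

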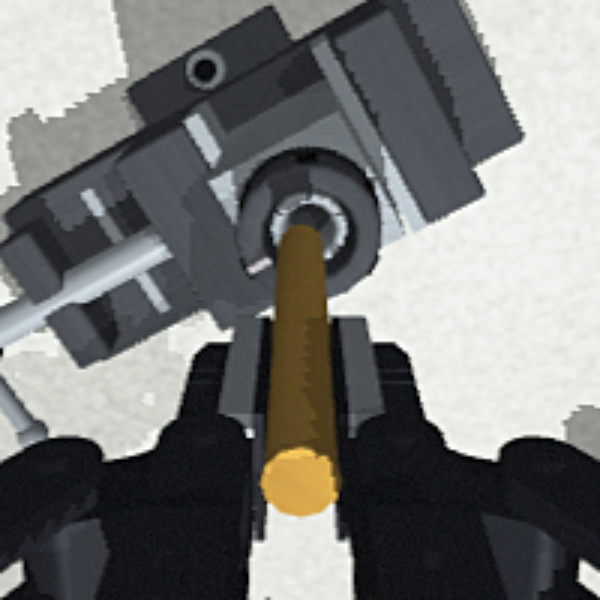

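Run:
```python
from h import *
c=ctrl.get_calibration("wrist");s=ctrl.sense();T=np.array(s["tcp_rot"]);P=np.array(s["position"])
print("foot rim pred",proj(c,P+T@np.array([.006,0,.0857])),"foot ctr",proj(c,P+T@np.array([0,0,.0857])),"seen 260.7,195.3; top pred",proj(c,P+T@[0,0,-.0193]),"seen 260,281")
for z,p in((.125,(263.7,192.3)),(.125,(263.7,193))):
    X=atz(c,*p,z);print(X,T.T@(X-P)*1000)
c7,c8=[pickle.load(open(f"pics/w{i}.pkl","rb")) for i in(7,8)]
print(tri([ray(c7,257.8,78.8),ray(c8,239.8,140.3)])); print(tri([ray(c7,257.8,78.8),ray(c8,239.8,140.3),ray(c,263.7,192.3)]))
```

```text
foot rim pred (np.float64(261.02550731934497), np.float64(194.15616152305157)) foot ctr (np.float64(261.01147960162245), np.float64(201.26193808561388)) seen 260.7,195.3; top pred (np.float64(261.9406612854039), np.float64(282.01099186649867)) seen 260,281
[0.53883335 0.17495561 0.125     ] [  2.6549674    2.34649224 100.96525033]
[0.53875154 0.17433377 0.125     ] [  2.02777479   2.34944554 100.96512797]
(array([0.53628538, 0.17195084, 0.12337313]), [np.float64(0.00022540401008538385), np.float64(0.00022540401008524092)])
(array([0.53691533, 0.17212253, 0.11789451]), [np.float64(0.0008971719898467655), np.float64(0.001261480313790594), np.float64(0.0017940873435022824)])
```

Run:
```python
from h import *
c=ctrl.get_calibration("wrist");s=ctrl.sense();T=np.array(s["tcp_rot"]);P=np.array(s["position"])
def ringfit(name,c,T,P,ctr,full=None):
    g=cv2.cvtColor(cv2.imread(name),cv2.COLOR_BGR2GRAY) 
    E=[]
    for a in np.radians(np.arange(0,360,6)):
        rr=np.arange(7,15,.1)/1000
        X=[ctr+[r*np.cos(a),r*np.sin(a),0] for r in rr]
        uv=np.array([proj(c,x) for x in X],np.float32)
        if full: uv=(uv-full[0]+.5)*full[1]-.5
        I=cv2.remap(g,uv[:,0].reshape(1,-1).astype(np.float32),uv[:,1].reshape(1,-1).astype(np.float32),cv2.INTER_LINEAR)[0].astype(int)
        if I[:50].max()<110: continue
        d=I[8:]-I[:-8];k=d.argmin()
        if d[k]<-45: E.append(X[k+4][:2])
    E=np.array(E)
    for _ in range(4):
        A=np.c_[2*E,np.ones(len(E))];q=np.linalg.lstsq(A,(E**2).sum(1),rcond=None)[0];r=np.sqrt(q[2]+q[0]**2+q[1]**2)
        e=np.abs(np.linalg.norm(E-q[:2],axis=1)-r);E=E[e<max(.0005,2*np.median(e))]
    print(name,q[:2],"r",r,len(E),e.max(),"tool mm",(T.T@(np.r_[q[:2],.125]-P)*1000)[:2])
ringfit("pics/w9.png",c,T,P,np.array([.538,.173,.125]),(np.array([160,120]),3))
for t in("w7","w8"): ringfit(f"pics/{t}.png",pickle.load(open(f"pics/{t}.pkl","rb")),T,P,np.array([.5363,.172,.125]))
```

```text
pics/w9.png [0.53745559 0.17173395] r 0.010582564939981026 28 0.0004696714391596406 tool mm [-0.72329115  1.41661483]
pics/w7.png [0.53600963 0.1717367 ] r 0.010512981528186145 41 0.000467295621461649 tool mm [-0.91591087 -0.0164678 ]
pics/w8.png [0.53636236 0.17191448] r 0.010492359175381659 48 0.000495654056577274 tool mm [-0.69210764  0.3090104 ]
```

```bash
python3 -m crank '[[-0.004,0.0065,0,0,0,0,-1],[-0.004,0.0065,0.04,0,0,0,-1],[-0.004,0.0065,0.08,0,0,0,-1],[-0.004,0.0065,0.12,0,0,0,-1],[-0.004,0.0065,0.16,0,0,0,-1],[-0.004,0.0065,0.16,0,0,0,-1]]'
```

```text
time_s: 11.8
position: [0.5364, 0.1718, 0.1906]
tcp_rot: [[0.135, 0.991, -0.003], [0.991, -0.135, -0.0], [-0.001, -0.003, -1.0]]
wrist_force: [0.7, -0.3, -1.3]
width: 0.0112
finger_force: 39.4
```

```bash
python3 -m crank '[[0,0,0.04,0,0,0,-1],[0,0,0.08,0,0,0,-1],[0,0,0.12,0,0,0,-1],[0,0,0.13,0,0,0,-1],[0,0,0.13,0,0,0,-1]]'
python3 -m crank '[[0,0,0.008,0,0,0,-1],[0,0,0.016,0,0,0,-1],[0,0,0.022,0,0,0,-1],[0,0,0.022,0,0,0,-1]]'
```

```text
time_s: 12.22
position: [0.5367, 0.1719, 0.1657]
tcp_rot: [[0.135, 0.991, -0.002], [0.991, -0.135, -0.0], [-0.0, -0.002, -1.0]]
wrist_force: [-1.0, -0.8, -0.6]
width: 0.0109
finger_force: 39.4
time_s: 12.55
position: [0.5371, 0.172, 0.1622]
tcp_rot: [[0.135, 0.991, 0.0], [0.991, -0.135, 0.0], [0.0, 0.0, -1.0]]
wrist_force: [-0.7, 0.0, -1.4]
width: 0.0107
finger_force: 39.4
```

```bash
python3 -m crank '[[0,0,0.008,0,0,0,-1],[0,0,0.014,0,0,0,-1],[0,0,0.014,0,0,0,-1]]'
python3 -m crank '[[0,0,0.008,0,0,0,-1],[0,0,0.012,0,0,0,-1],[0,0,0.012,0,0,0,-1]]'
```

```text
time_s: 12.8
position: [0.5375, 0.1721, 0.1607]
tcp_rot: [[0.135, 0.991, 0.002], [0.991, -0.135, 0.0], [0.001, 0.002, -1.0]]
wrist_force: [-0.7, 0.2, 8.0]
width: 0.0105
finger_force: 40.5
time_s: 13.05
position: [0.538, 0.1722, 0.1604]
tcp_rot: [[0.134, 0.991, 0.005], [0.991, -0.134, 0.001], [0.002, 0.005, -1.0]]
wrist_force: [-5.1, -0.7, 26.0]
width: 0.0109
finger_force: 43.0
```

```bash
python3 -m crank '[[0,0,-0.02,0,0,0,-1],[0,0,-0.02,0,0,0,1],[0,0,-0.02,0,0,0,1],[0,0,-0.02,0,0,0,1],[0,0,-0.02,0,0,0,1],[0,0,-0.02,0,0,0,1],[0,0,-0.02,0,0,0,1]]'
python3 -m crank '[[0,0,-0.1,0,0,-0.222,1],[0,0,-0.2,0,0,-0.222,1],[0,0,-0.2,0,0,-0.222,1],[0,0,-0.2,0,0,-0.222,1],[0,0,-0.2,0,0,-0.222,1],[0,0,-0.2,0,0,-0.222,1],[0,0,-0.2,0,0,-0.222,1],[0,0,-0.2,0,0,-0.222,1],[0,0,-0.2,0,0,-0.222,1],[0,0,-0.2,0,0,-0.222,1],[0,0,-0.2,0,0,-0.222,1],[0,0,-0.2,0,0,-0.222,1]]'
python3 -m crank '[[0,0,0,0,0,-0.222,1],[0,0,0,0,0,-0.222,1],[0,0,0,0,0,-0.222,1],[0,0,0,0,0,-0.222,1],[0,0,0,0,0,-0.222,1],[0,0,0,0,0,-0.222,1],[0,0,0,0,0,-0.222,1],[0,0,0,0,0,-0.222,1],[0,0,0,0,0,-0.222,1],[0,0,0,0,0,-0.222,1],[0,0,0,0,0,-0.222,1],[0,0,0,0,0,-0.222,1]]'
python3 - <<'E'
from h import *
shot("w10",["bar_brass","nut"]);s=ctrl.sense();print(s["q"])
c=ctrl.get_calibration("wrist");print("bar top pred if seated",proj(c,np.array([.5366,.172,.18])))
a=cv2.imread("pics/w10.png");cv2.imwrite("pics/w10z.png",cv2.resize(a[80:330,110:410],None,fx=2,fy=2))
E
```

```text
time_s: 13.63
position: [0.537, 0.172, 0.1607]
tcp_rot: [[0.135, 0.991, -0.001], [0.991, -0.135, -0.0], [-0.0, -0.001, -1.0]]
wrist_force: [-0.2, 0.3, 0.4]
width: 0.0819
finger_force: 0.0
time_s: 14.63
position: [0.5371, 0.172, 0.2008]
tcp_rot: [[-0.954, 0.3, -0.0], [0.3, 0.954, -0.0], [0.0, -0.0, -1.0]]
wrist_force: [0.3, -0.3, -0.8]
width: 0.0857
finger_force: 0.0
time_s: 15.63
position: [0.5371, 0.172, 0.2009]
tcp_rot: [[-0.465, -0.885, -0.0], [-0.885, 0.465, -0.0], [0.0, 0.0, -1.0]]
wrist_force: [-0.4, 0.5, 0.8]
width: 0.0857
finger_force: 0.0
w10 bar_brass [([0.537, 0.171, 0.168], 0.84)] [(258.8, 222.2, 249.0, 269.0, 195.0, 248.0, 908.0, 0.71)]
w10 nut [([0.533, 0.167, 0.131], 0.97)] [(259.9, 198.6, 232.0, 287.0, 174.0, 228.0, 1539.0, 0.55)]
[ 1.61140130e-01  3.00328609e-01 -4.52090261e-02  1.22528904e+00
  2.42938040e-06 -9.19027319e-01]
bar top pred if seated (np.float64(258.97886823840116), np.float64(239.2698457073082))
```

View pics/w10z.png

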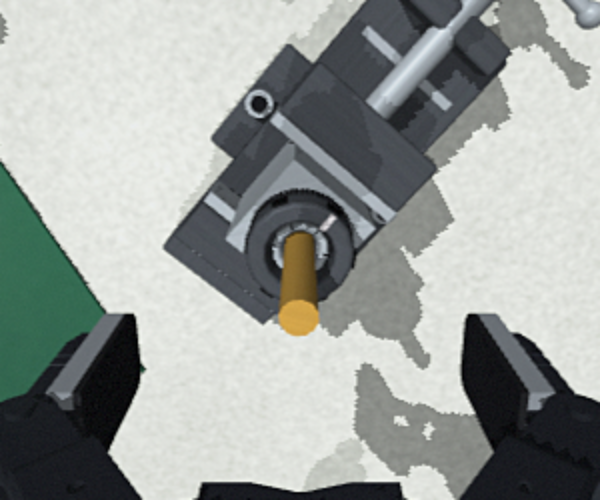

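```bash
python3 -m crank '[[0,0,0.15,0,0,0,1],[0,0,0.3,0,0,0,1],[0,0,0.355,0,0,0,1],[0,0,0.355,0,0,0,1],[0,0,0.355,0,0,0,1]]' 40
python3 -m crank '[[0,0,0,0,0,0,-1],[0,0,0,0,0,0,-1],[0,0,0,0,0,0,-1],[0,0,0,0,0,0,-1],[0,0,0,0,0,0,-1],[0,0,0,0,0,0,-1]]' 40
python3 -c "
from h import *
s=ctrl.sense();print(s['ft_torque'],s['q'])"
```

```text
time_s: 16.3
position: [0.537, 0.172, 0.13]
tcp_rot: [[-0.469, -0.883, -0.001], [-0.883, 0.469, -0.0], [0.001, 0.001, -1.0]]
wrist_force: [0.1, 0.6, 0.2]
width: 0.0848
finger_force: 0.0
time_s: 16.8
position: [0.5374, 0.1721, 0.1311]
tcp_rot: [[-0.468, -0.884, 0.002], [-0.884, 0.468, 0.0], [-0.001, -0.001, -1.0]]
wrist_force: [-1.0, 0.3, 6.0]
width: 0.0409
finger_force: 39.8
[ 0.03548965  0.33271733 -0.01543764] [ 1.61215031e-01  3.41347126e-01 -1.70691912e-01  1.05717327e+00
  1.43790835e-04 -9.22579676e-01]
```

```bash
python3 -m crank '[[0,0,0.0005,0,0,0.22,-1],[0,0,0.0005,0,0,0.22,-1],[0,0,0.0005,0,0,0.22,-1],[0,0,0.001,0,0,0.22,-1],[0,0,0.001,0,0,0.22,-1],[0,0,0.001,0,0,0.22,-1],[0,0,0.001,0,0,0.22,-1],[0,0,0.0015,0,0,0.22,-1],[0,0,0.0015,0,0,0.22,-1],[0,0,0.002,0,0,0.22,-1],[0,0,0.002,0,0,0.22,-1],[0,0,0.002,0,0,0.22,-1]]'
cat > r.py <<'E'
from h import *
s=ctrl.sense();T=np.array(s["tcp_rot"]);print("yaw",np.degrees(np.arctan2(T[1,1],T[0,1])),"tq",np.round(s["ft_torque"],3),"q6",round(float(s["q"][5]),3),"F",np.round(s["wrist_force"],1))
E
python3 r.py
python3 -m crank '[[0,0,0.0005,0,0,0.22,-1],[0,0,0.0005,0,0,0.22,-1],[0,0,0.0005,0,0,0.22,-1],[0,0,0.001,0,0,0.22,-1],[0,0,0.001,0,0,0.22,-1],[0,0,0.001,0,0,0.22,-1],[0,0,0.001,0,0,0.22,-1],[0,0,0.0015,0,0,0.22,-1],[0,0,0.0015,0,0,0.22,-1],[0,0,0.002,0,0,0.22,-1],[0,0,0.002,0,0,0.22,-1],[0,0,0.002,0,0,0.22,-1]]'
python3 r.py
python3 - <<'E'
from h import *
a=ctrl.capture("wrist");pickle.dump(ctrl.get_calibration("wrist"),open("pics/w11.pkl","wb"));cv2.imwrite("pics/w11.png",a);cv2.imwrite("pics/w11z.png",cv2.resize(a[110:300,160:360],None,fx=3,fy=3))
E
```

```text
time_s: 17.8
position: [0.5376, 0.1715, 0.1308]
tcp_rot: [[-0.953, 0.302, 0.002], [0.302, 0.953, -0.001], [-0.002, -0.0, -1.0]]
wrist_force: [0.0, -3.3, 5.6]
width: 0.041
finger_force: 39.9
yaw 72.41556275716901 tq [-0.675  0.132 -0.072] q6 0.468 F [ 0.  -3.3  5.6]
time_s: 18.8
position: [0.5371, 0.1712, 0.1304]
tcp_rot: [[0.118, 0.993, 0.001], [0.993, -0.118, -0.002], [-0.001, 0.001, -1.0]]
wrist_force: [-3.2, -5.2, 8.0]
width: 0.0408
finger_force: 40.1
yaw -6.793495360399689 tq [-1.033  0.726 -0.079] q6 1.85 F [-3.2 -5.2  8. ]
```

View pics/w11z.png

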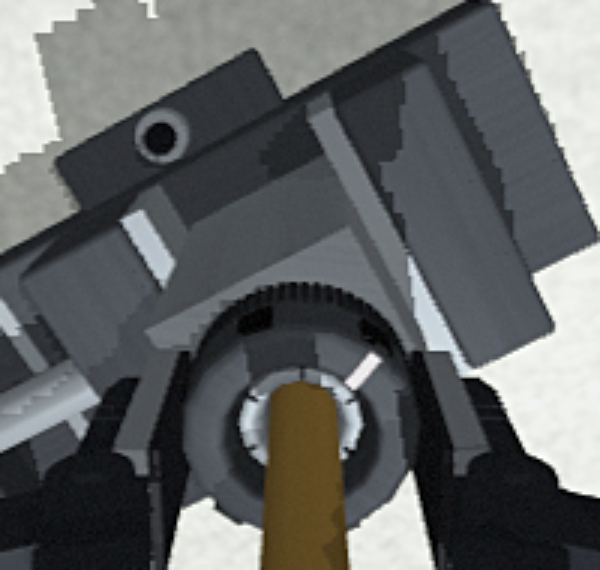

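```bash
python3 -m crank '[[0,0,0,0,0,0.02,-1],[0,0,0,0,0,0.04,-1],[0,0,0.0005,0,0,0.061,-1],[0,0,0.0005,0,0,0.061,-1]]'>/dev/null;python3 r.py
for i in 1; do python3 -m crank '[[0,0,0,0,0,0.008,-1],[0,0,0,0,0,0.008,-1]]'>/dev/null;python3 r.py; done
python3 -m crank '[[0,0,0,0,0,0.008,-1],[0,0,0,0,0,0.008,-1]]'>/dev/null;python3 r.py
```

```text
yaw -28.748729509449912 tq [-1.006  0.882 -0.042] q6 2.233 F [-4.9 -5.8  9.2]
yaw -31.284280744010594 tq [-1.106  0.908  0.703] q6 2.278 F [-4.2 -5.5  8.8]
yaw -34.132671921493035 tq [-0.13   0.296  0.553] q6 2.328 F [-1.8 -0.7  5.7]
```

```bash
cat > mark.py <<'E'
from h import *
import sys
def mark(name,c,z,C):
    im=cv2.imread(name).astype(int);g=im.min(2);best=[]
    for a in np.arange(0,360,.5):
        d=np.array([np.cos(np.radians(a)),np.sin(np.radians(a)),0])
        best.append(np.median([g[tuple(int(round(k)) for k in proj(c,C+d*r)[::-1])] for r in np.linspace(.0145,.0185,9)]))
    best=np.array(best);k=np.nonzero(best>best.max()*.75)[0];w=best[k]
    A=np.radians(k*.5);print(name,"mark",np.degrees(np.arctan2((w*np.sin(A)).sum(),(w*np.cos(A)).sum())),"spread",len(k)*.5,"I",best.max(),np.median(best))
for t,z in(("w7",.1308),("w8",.1308),("w11",.1302))+tuple((x,.130) for x in sys.argv[1:]):
    c=pickle.load(open(f"pics/{t}.pkl","rb"));mark(f"pics/{t}.png",c,z,np.array([.5364,.172,z]))
E
python3 - <<'E'
from h import *
shot("w12",[])
a=cv2.imread("pics/w12.png");cv2.imwrite("pics/w12z.png",cv2.resize(a[110:300,160:360],None,fx=3,fy=3))
c=pickle.load(open("pics/w7.pkl","rb"))
# vise edges: block/jaw line segments near vise in w7, back-projected at z~.066-.105
g=cv2.cvtColor(cv2.imread("pics/w7.png"),cv2.COLOR_BGR2GRAY)
L=cv2.createLineSegmentDetector().detect(g[0:170,160:330])[0][:,0]
for l in L:
    p,q=l[:2]+[160,0],l[2:]+[160,0]
    if np.linalg.norm(p-q)<22: continue
    A,B=atz(c,*p,.066),atz(c,*q,.066);an=np.degrees(np.arctan2(*(B-A)[[1,0]]))%90
    print(np.round(p),np.round(q),round(an,1))
E
python3 mark.py w12
```

```text
[167. 106.] [203.  84.] 21.8
[322.  82.] [292. 102.] 25.8
[292.  12.] [323.  80.] 21.5
[285. 118.] [266. 130.] 23.6
[192. 130.] [221. 113.] 21.5
[232. 134.] [199. 154.] 22.7
[195.  72.] [221.  59.] 16.9
[244.  99.] [230.  73.] 20.1
[252. 110.] [283.  92.] 21.3
[293.  99.] [279.  72.] 21.3
[222.  68.] [253. 123.] 21.6
[223.  58.] [246.  42.] 23.8
[205.  66.] [199.  42.] 2.1
[259.  43.] [280.  29.] 22.9
[215. 106.] [185. 125.] 22.4
[275.  62.] [264.  42.] 22.5
[272.  50.] [282.  72.] 19.2
[304.  77.] [283.  34.] 21.2
pics/w7.png mark -155.094102162248 spread 9.5 I 150.0 81.0
pics/w8.png mark -155.2965804484265 spread 7.0 I 241.0 80.0
pics/w11.png mark 46.04490680597289 spread 7.5 I 242.0 83.0
pics/w12.png mark 22.21067648300826 spread 8.0 I 139.0 49.0
```

View pics/w12z.png

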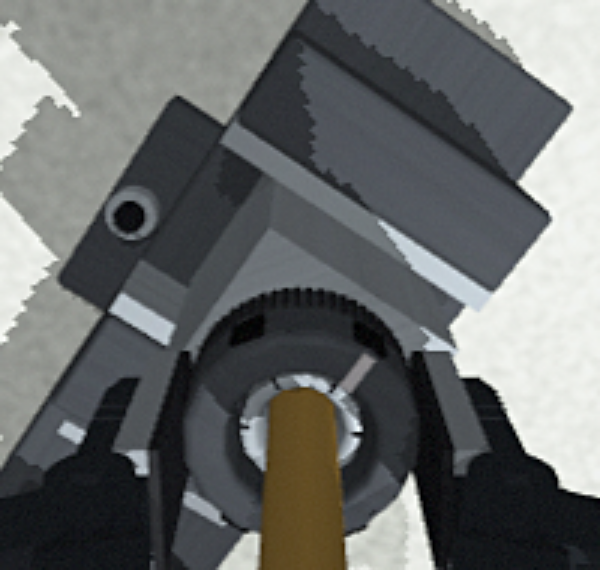

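```bash
python3 -m crank '[[0,0,-0.0005,0,0,-0.22,-1],[0,0,-0.0005,0,0,-0.22,-1],[0,0,-0.0005,0,0,-0.22,-1],[0,0,-0.001,0,0,-0.22,-1],[0,0,-0.001,0,0,-0.22,-1],[0,0,-0.001,0,0,-0.22,-1],[0,0,-0.001,0,0,-0.22,-1],[0,0,-0.0015,0,0,-0.22,-1],[0,0,-0.0015,0,0,-0.22,-1],[0,0,-0.0015,0,0,-0.22,-1],[0,0,-0.0015,0,0,-0.22,-1],[0,0,-0.0015,0,0,-0.22,-1]]'
python3 r.py
python3 -c "
from h import *
shot('w13',['bar_brass'])"
python3 mark.py w13
```

```text
time_s: 20.57
position: [0.5367, 0.172, 0.1306]
tcp_rot: [[-0.715, 0.699, 0.001], [0.699, 0.715, 0.0], [-0.0, 0.001, -1.0]]
wrist_force: [-4.6, -0.3, 8.4]
width: 0.0409
finger_force: 40.5
yaw 45.631318798764916 tq [-0.098  0.994  0.012] q6 0.936 F [-4.6 -0.3  8.4]
w13 bar_brass [([0.534, 0.179, 0.16], 0.79)] [(260.8, 285.2, 245.0, 277.0, 239.0, 325.0, 2307.0, 0.57)]
pics/w7.png mark -155.094102162248 spread 9.5 I 150.0 81.0
pics/w8.png mark -155.2965804484265 spread 7.0 I 241.0 80.0
pics/w11.png mark 46.04490680597289 spread 7.5 I 242.0 83.0
pics/w13.png mark 102.48511761879222 spread 8.5 I 107.0 38.0
```

```bash
python3 -m crank '[[0,0,0,0,0,-0.014,-1],[0,0,-0.0002,0,0,-0.028,-1],[0,0,-0.0002,0,0,-0.028,-1],[0,0,-0.0002,0,0,-0.028,-1]]'
python3 r.py
python3 -c "
from h import *
shot('w14',['bar_brass'])
c=ctrl.get_calibration('wrist');print('top pred',proj(c,np.array([.5366,.172,.18])))
shot('s14',['bar_brass','bar_steel','bar_black','bar_white'],'side')
a=cv2.imread('pics/w14.png');cv2.imwrite('pics/w14z.png',cv2.resize(a[110:384,110:410],None,fx=2,fy=2))"
python3 mark.py w14|tail -1
```

```text
time_s: 21.05
position: [0.5367, 0.172, 0.1307]
tcp_rot: [[-0.822, 0.569, 0.001], [0.569, 0.822, 0.0], [-0.0, 0.0, -1.0]]
wrist_force: [-4.6, 0.1, 7.8]
width: 0.0409
finger_force: 40.6
yaw 55.29231130082698 tq [-0.132  0.981  0.034] q6 0.767 F [-4.6  0.1  7.8]
w14 bar_brass [([0.534, 0.179, 0.156], 0.87), ([0.533, 0.182, 0.13], 0.7)] [(260.5, 285.2, 245.0, 277.0, 239.0, 325.0, 2238.0, 0.76)]
top pred (np.float64(260.91428160145256), np.float64(339.5904748258059))
s14 bar_brass [] []
s14 bar_steel [([0.471, -0.317, 0.091], 0.58)] [(259.5, 284.4, 258.0, 261.0, 277.0, 292.0, 61.0, 0.5), (245.7, 155.0, 243.0, 248.0, 150.0, 159.0, 39.0, 0.21)]
s14 bar_black [([0.482, -0.219, 0.09], 0.54), ([0.509, 0.144, 0.044], 0.26)] [(255.6, 254.7, 254.0, 257.0, 247.0, 262.0, 56.0, 0.61)]
s14 bar_white [([0.491, -0.172, 0.094], 0.61)] []
pics/w14.png mark 62.08001166856982 spread 17.0 I 106.0 38.0
```

View pics/w14z.png

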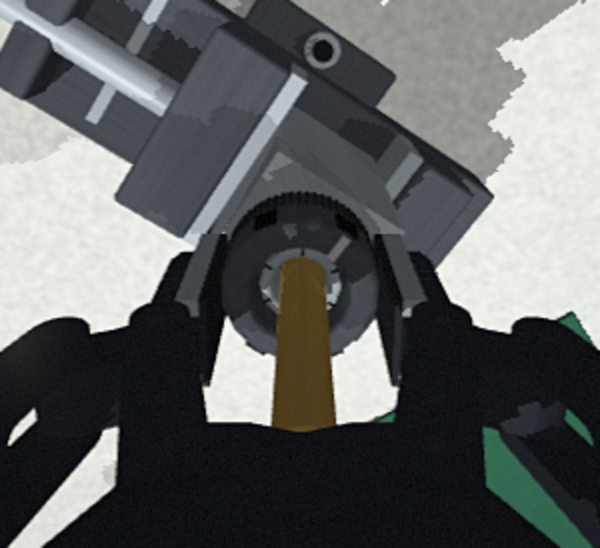

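```bash
python3 -c "
from plant import ctrl
print(ctrl.hand_in())"
```

```text
the job is handed in; nothing more can be done
None
```

The brass bar stands in the collet on its stop. The nut was screwed down until it bottomed and backed off about 90° (within about 1° by the measured wrist angle), and the gripper still holds it there. The job is handed in at about 21 s of the 67 s allowed; the hand-in returned no verdict.

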